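# Shut the coupon carrier and hold it flush on the colour meter's tilted plate

## Task

Take a colour reading of the painted coupon: shut the lid of the aluminium coupon carrier where it lies so the coupon cannot fall out, then pick the carrier up by its orange cheeks and set it, window down, flush on the tilted measuring plate of the colour meter, its end against the lip at the plate's lower edge and its window centred over the round glass aperture. Press gently until the sprung plate has gone in a few millimetres, and finish while still holding the carrier there, plate pressed in; do not force the plate, do not shift the tilt of the head, and leave everything else on the table alone.

Things in the scene. Friction and masses are not known exactly. Their poses are not given: they have to be found in the camera images.
- carrier: aluminium coupon carrier, 84 mm (x) x 50 mm (y), frame 10 mm high; origin at the centre of its flat underside, z up. Window 40 x 24 mm below, centred. Two orange grip cheeks on the long sides at |x| < 13 mm: outer faces 50 mm apart at y = +-25 mm, 4.5 mm thick, tops 26 mm above the underside: grip across these, midway. Lid hinge at the +x end. 0.2 kg +-30 % without lid (30 g) and coupon
- carrier_lid (a joint): lid hinge, rad: 0 shut, grows as it opens (starts 1.15 to 1.5). Axis along the carrier's y. The open lid stands up over the +x end; push it over towards -x and down from its outer side (the +x side). Friction of 0.025 N m keeps it where it is left. It is 35 mm wide, 3 mm thick, passes between the cheeks (41 mm clear); shut, its top is 13.5 mm above the carrier's underside
- carrier_hinge (a point): point on the lid's hinge axis, in line with the lid's outer face; in the carrier's frame at x = +38 mm, y = 0, z = 13.5 mm; axes as the carrier's
- carrier_lid_tab (a point): orange tab, 8 x 22 x 4 mm, on the lid's free edge, at its outer face; 76.5 mm from the hinge axis; it moves with the lid
- coupon: wooden test coupon 54 x 32 x 5 mm, painted blue below, lying loose in the carrier's recess (58 x 36 mm, floor 3 mm above the carrier's underside); origin at the centre of its underside. 15 g
- meter: bench colour meter, fixed: white base 116 x 150 mm, 44 mm high, display and keys at the front (-x), a grey tilting head between two yoke arms (110 mm high) with black tilt knobs outside. Origin at the centre of its underside. The head tilts about a level axis along the meter's y, 88 mm above the table
- meter_head (a joint): tilt of the head, rad: 0 level, grows as the face leans towards the front (-x of the meter); starts 0.3 to 0.65 and must stay so. Stiff friction (2 N m) holds it
- meter_head_edge (a point): middle of the head's upper edge, 50 mm from the tilt axis; shows whether the tilt has shifted
- meter_seat (a point): centre of the round glass aperture on the face of the black measuring plate (94 x 96 mm); the carrier's underside centre belongs here. x up the slope, y left across it, z out of the face. The aluminium lip (64 mm wide, 7 mm high) crosses the lower edge, its inner side 42 mm down the slope from here, so a carrier against it is centred. Moves with the plate
- meter_plate (a joint): how far the sprung measuring plate is pressed in along its normal, m: 0 out, 0.006 at its stop. It starts to move at about 6 N and takes 0.8 N more a millimetre; it springs back when let go
- loupe: bystander: black eye loupe standing on its rim, 37 mm across, 38 mm high; origin at the centre of its underside
- swab_cup: bystander: white porcelain beaker of cotton swabs, 62 mm across, 121 mm high; origin at the centre of its underside
- tape_roll: bystander: roll of cream masking tape lying flat, 64 mm across, 19 mm high; origin at the centre of its underside
- jar_blue: bystander: jar of blue pigment with a white lid, 37 mm across, 47 mm high; origin at the centre of its underside
- weight_0: bystander: round copper-brown pressing weight, 41 mm across, 32 mm high; origin at the centre of its underside
- weight_3: bystander: round copper-brown pressing weight, 41 mm across, 32 mm high; origin at the centre of its underside

How it is judged:
By the outcome, as a careful person would: the job done as asked, in the order asked, and still so for the second after the job is handed in, while the arm keeps its last pose, push and grip.
It also fails if it takes over 45 s, if anything falls off the work surface, if the arm or the gripper's body presses on something with over 40 N, if the wrist force passes 120 N, or if a joint passes its speed limit or range.

## Robot

A 6-joint arm with a two-finger parallel gripper is mounted at the origin on a cart in front of the work surface, level with it; the furniture and walls round the work are solid. World frame = base frame: x ahead of the robot, y to its left, z up, the work surface at z = 0. Lengths are in m, angles in rad, forces in N, time in s.
With the tool pointing down it reaches from about 0.325 to 0.85 m from the base axis. Payload 4.4 kg.
Tool frame: the origin (TCP) lies midway between the tips of the shut fingers; the grasp point (between the pads) lies 19 mm behind it; z points along the fingers, y is the line along which they close (so a half turn about z gives the same grasp; the last joint's range is limited). The gripper opens to 94 mm and grips with 3 to 60 N. Pads are 16 mm wide; open, the fingers measure 119 mm over their backs; the gripper's body (75 mm by 177 mm) begins 78 mm behind the grasp point.
Start: joints at [-1.456, 0.207, 1.542, -0, 1.393, -0.15], TCP at [0.15, -0.555, 0.205] pointing down, gripper open.
Joint ranges: [-2.73, 2.73], [-0.86, 2.22], [0.23, 2.46], [-1.11, 4.25], [0.08, 2.63], [-2.82, 2.82]. Speed limits (rad/s): [2.79, 2.79, 3.14, 3.14, 3.14, 3.14].

## Interface

Orientations are given as a unit quaternion [w, x, y, z].
In Python, from rig import arm gives the robot as it stands. Calls block until the motion is done:
- arm.reach(position, orientation): joint-space move of the TCP to a pose.
- arm.line_to(position, feed=0.15, attitude=None, max_force=None): straight line of the TCP; attitude=None keeps the orientation; feed is the mean speed in m/s. With max_force (N) it stops when the force on the tool has changed by that much, and returns True; else False.
- arm.move_joints(angles): joint-space move.
- arm.gripper_open() and arm.clamp(grasp_force=None): open the fingers fully, or close them until they stop; grasp_force is the grip in N (None keeps the last).
- arm.dwell(seconds).
- arm.ik(position, orientation): joint angles nearest the present ones, or None.
- arm.state(): the state.
- arm.get_image(name): name is "side" or "top" or "wrist"; returns a dict with "color" (420x560x3 uint8, red, green, blue), "vertical_fov" (degrees; the focal length in pixels is half the picture's height over the tangent of half this angle, whatever the lens; pixels are square), "cx", "cy" (the principal point, pixels), "k1" (the pictures are not rectified: a ray, as slopes to the right and down, at radius r is drawn at 1 + k1 r^2 times it, then the intrinsics apply), "view" (4x4, takes a point from world to camera coordinates). Camera axes: x right, y down, z forward; pixel columns grow to the right and rows downward; lengths in m; the calibration is good to about 2 mm. A picture is of the moment at which its call begins. There is no depth.
A pose or a line that the arm cannot do raises arm.Unreachable and nothing moves.
- arm.hand_in(): hands the job in; it is judged then, once.
The state is a dict: "time_s": time; "qpos": joint angles; "qvel": joint speeds; "tau": joint torques, N m; "ee_pos": TCP position; "ee_rot": TCP orientation; "ft_force": force on the tool from outside, world axes, zero at the start; "torque": the same for the moment, N m; "opening": finger opening in m; "grasp_force": force on a finger pad.
Only numpy, scipy, OpenCV 4.12 (cv2) and the standard library are available. Lean on these libraries where they do the work, as an engineer would, in place of code of your own. Each camera call takes 0.05 s, during which the arm holds its last target. There are 200 camera calls.

## Working session

There is one attempt and no reset: what is moved stays moved. The work goes in short steps, each a Python script; the robot and the scene stay as the last script left them, time stands still between calls to the robot, and variables do not carry over. Pictures are saved under pics/ and viewed, at most 10 in all, crops included, and the job is handed in when it is done.

```bash
ls; mkdir -p pics; cat > h.py <<'E'
import numpy as np, cv2
from rig import arm
def shot(n,save=None):
    im=arm.get_image(n)
    if save: cv2.imwrite('pics/'+save,im['color'][:,:,::-1])
    np.save('pics/'+(save or n)+'.npy',im,allow_pickle=True)
    return im
def load(s): return np.load('pics/'+s+'.npy',allow_pickle=True).item()
def K(im):
    f=im['color'].shape[0]/2/np.tan(np.radians(im['vertical_fov'])/2)
    return np.array([[f,0,im['cx']],[0,f,im['cy']],[0,0,1]]),np.array([im['k1'],0,0,0,0.])
def ray(im,p):
    k,d=K(im); q=cv2.undistortPoints(np.array(p,float).reshape(-1,1,2),k,d).reshape(-1,2)
    V=np.array(im['view']);R,t=V[:3,:3],V[:3,3]
    D=np.c_[q,np.ones(len(q))]@R
    return -R.T@t, D/np.linalg.norm(D,axis=1)[:,None]
def onz(im,p,z):
    o,d=ray(im,p); return o+d*((z-o[2])/d[:,2])[:,None]
def tri(*obs):
    A=np.zeros((3,3));b=np.zeros(3);L=[]
    for im,p in obs:
        o,d=ray(im,p);M=np.eye(3)-np.outer(d[0],d[0]);A+=M;b+=M@o;L.append((M,o))
    x=np.linalg.solve(A,b); return x,[float(np.linalg.norm(M@(x-o))) for M,o in L]
def proj(im,P):
    k,d=K(im);V=np.array(im['view'])
    return cv2.projectPoints(np.array(P,float).reshape(-1,1,3),cv2.Rodrigues(V[:3,:3])[0],V[:3,3],k,d)[0].reshape(-1,2)
E
python3 - <<'E'
from h import *
for n in('top','side'):
    im=shot(n,n+'0.png'); V=np.array(im['view']); print(n,im['vertical_fov'],im['cx'],im['cy'],im['k1'],-V[:3,:3].T@V[:3,3],V[2,:3])
a=cv2.imread('pics/top0.png');b=cv2.imread('pics/side0.png')
E
```

```text
pics
top 44.134410840153876 284.7696125063466 213.4267240708472 -0.019057127611629403 [ 0.34758922 -0.23031298  1.19307564] [ 0.22110033 -0.01410445 -0.97514907]
side 54.808004871423556 272.5238179313338 211.9018784473275 -0.07404215417009415 [0.22481688 0.55126511 0.43045587] [ 0.39647498 -0.84366267 -0.36199571]
```

View pics/top0.png

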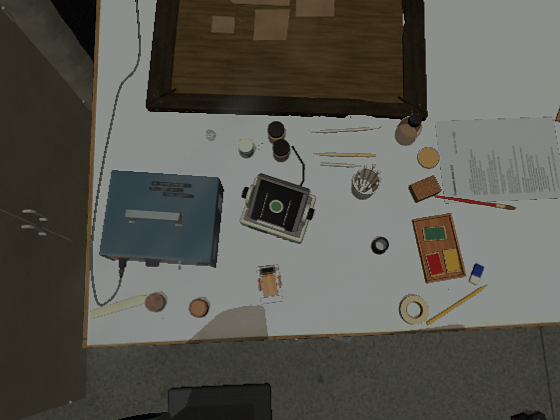

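View pics/side0.png

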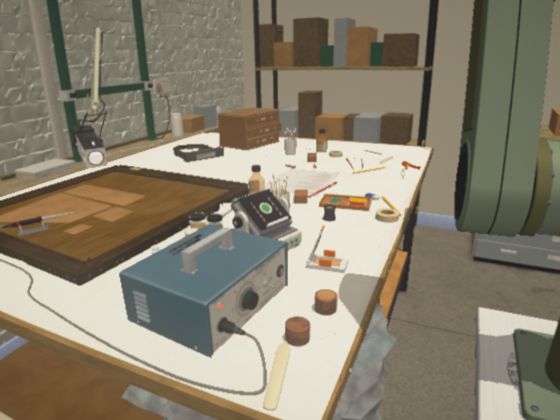

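The top view shows the carrier at about (270,284) with its dark lid towards (266,268), and the meter at about (278,208) with its aperture at (276,207). In the side view the carrier is at about (328,260) and the aperture at (268,208).

```bash
python3 - <<'E'
from h import *
a=cv2.imread('pics/top0.png')[160:310,225:325];b=cv2.imread('pics/side0.png')[180:280,220:360]
c=np.zeros((600,800,3),np.uint8)
c[:,:400]=cv2.resize(a,(400,600),interpolation=cv2.INTER_CUBIC); c[:286,400:]=cv2.resize(b,(400,286),interpolation=cv2.INTER_CUBIC)
s=cv2.imread('pics/side0.png')[215:275,300:355]; c[290:600,400:684]=cv2.resize(s,(284,310),interpolation=cv2.INTER_CUBIC)
cv2.imwrite('pics/crop1.png',c)
t=load('top0.png');s=load('side0.png')
print(onz(t,[270,284],.02),onz(t,[276,207],.1),tri((t,[276,207]),(s,[266,209])))
for n,im in(('t',t),('s',s)):
    hsv=cv2.cvtColor(im['color'],cv2.COLOR_RGB2HSV)
    m=cv2.inRange(hsv,(3,90,120),(18,255,255))
    k,l,st,ce=cv2.connectedComponentsWithStats(m)
    for i in range(1,k):
        if st[i,4]>15: print(n,st[i],ce[i].round(1))
E
```

```text
[[ 0.45215872 -0.20661948  0.02      ]] [[ 0.6105608  -0.22776337  0.1       ]] (array([ 0.60900173, -0.22825889,  0.10090703]), [0.0013936562168606727, 0.0013936562168608002])
t [419 148  20  19 295] [428.2 157.1]
t [451 217   8  31  31] [454.4 232. ]
t [418 237   4  17  18] [419.5 245.2]
t [443 249  13   4  16] [448.3 249.8]
t [447 270  13   3  18] [452.9 270.9]
t [262 274  15  22 267] [269.1 284.7]
t [278 276   3  11  16] [278.8 281.2]
s [347  27  21  37 383] [355.9  46.5]
s [362  34   5   8  25] [364.4  37.6]
s [275  42  16  11 100] [283.6  46. ]
s [284  52   6   9  29] [286.7  56. ]
s [347  56  22  11  62] [359.6  63.8]
s [218 108  59  10 336] [247.6 112.1]
s [553 108   7   8  34] [556.7 110.5]
s [316 113  32  38 712] [328.6 127.8]
s [182 115  23  19 204] [189.2 123.3]
s [246 121  34  10  75] [261.2 125.4]
s [264 128   6   4  16] [266.6 129.4]
s [247 132  29   9  71] [259.8 136. ]
s [261 138   6   4  18] [263.4 139.7]
s [308 153   8   8  56] [311.6 156.9]
s [409 159  20  49  92] [417.5 187.1]
s [402 162  18   7  60] [409.4 165. ]
s [   0  173  226   68 5979] [106.4 204.5]
s [250 173  13  19 174] [255.1 182.8]
s [136 177  13   5  36] [141.4 178.6]
s [309 182  27  15  45] [322.3 189.1]
s [127 184   8   6  26] [130.7 186.7]
s [295 190  13  12 143] [300.6 195.5]
s [320 194  52  16 484] [346.1 201.7]
s [381 210  13   5  47] [386.7 211.7]
s [122 218  35  20 141] [138.2 228.6]
s [192 223  13   5  39] [197.6 225. ]
s [380 225  27  93 955] [391.6 275.8]
s [ 82 230  30  13  87] [ 95.6 236.4]
s [ 69 238  55  22 375] [ 94.4 247.8]
s [ 55 245  13   9  48] [ 61.7 249.2]
s [324 249  11   8  74] [329.  252.9]
s [314 258  26   9 167] [326.6 261.9]
s [316 290  21  17 235] [325.9 296.3]
s [218 304   5   5  21] [220.  306.1]
s [   0  311  280  109 2115] [142.4 371.4]
s [286 317  23  22 375] [298.2 326.5]
s [322 326  41  94 475] [342.7 373.7]
s [ 87 368  16  11  66] [ 93.6 373.1]
```

View pics/crop1.png

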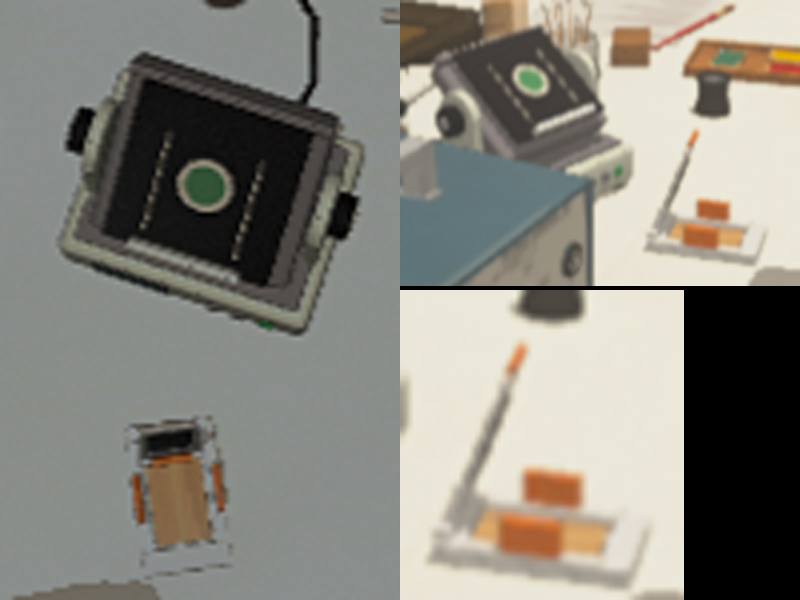

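The crop shows the carrier's lid standing at the far (+x) end, both orange cheeks, and the meter facing the robot, yawed clockwise. Next come wrist views for accuracy.

```bash
cat >> h.py <<'E'
from scipy.spatial.transform import Rotation as Ro
def quat(yaw,tilt=0,flip=False):
    # tool z = down, leaned forward by tilt in direction yaw; tool x along yaw, y = -left
    X=np.array([np.cos(yaw),np.sin(yaw),0]);Z=np.array([0,0,1.]);
    z=np.sin(tilt)*X-np.cos(tilt)*Z; x=np.cos(tilt)*X+np.sin(tilt)*Z; y=np.cross(z,x)
    if flip:x,y=-x,-y
    return Ro.from_matrix(np.c_[x,y,z]).as_quat()[[3,0,1,2]]
E
python3 - <<'E'
from h import *
s=arm.state(); print(s['ee_rot'],s['time_s'],s['ft_force'],s['opening'])
for f in(0,1): print(arm.ik([.45,-.207,.25],quat(.12,0,f)),arm.ik([.55,-.2,.25],quat(-.35,.45,f)))
f=arm.ik([.45,-.207,.25],quat(.12,0,0)) is None
arm.reach([.43,-.207,.26],quat(.12,0,f)); shot('wrist','w1.png')
arm.reach([.52,-.2,.27],quat(-.35,.45,f)); shot('wrist','w2.png')
print(arm.state()['qpos'],arm.state()['time_s'])
a=cv2.imread('pics/w1.png');b=cv2.imread('pics/w2.png')
cv2.imwrite('pics/w12.png',cv2.resize(np.vstack([a,b]),(400*2,1200))[:, :] if 0 else cv2.resize(np.hstack([a,b]),(800,300)))
E
```

```text
[-1.01709352e-03  9.91248580e-01  1.32004609e-01  2.39240604e-05] 0.1 [ 0.89130395 -0.38923538  0.08774889] 0.09423956998955996
[-6.06055729e-01  1.66846268e-03  1.67396555e+00 -4.44089210e-16
  1.46595864e+00  8.44740598e-01] [-0.54711652 -0.10682141  1.8476915   0.10410988  0.96088624  1.3330913 ]
[-6.06055729e-01  1.66846268e-03  1.67396555e+00 -4.44089210e-16
  1.46595864e+00 -2.29685206e+00] [-0.54711652 -0.10682141  1.8476915   0.10410988  0.96088624 -1.80850135]
[-0.5873184  -0.18917564  1.87622826  0.11897044  1.02001602  1.29254294] 2.375
```

View pics/w12.png

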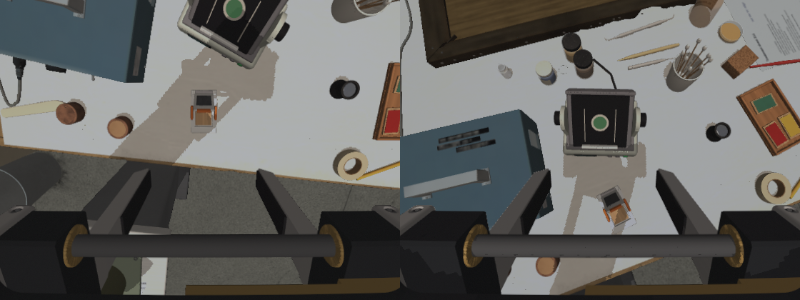

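The left wrist view shows the carrier at about (203,110) and the meter above it. In the right view the meter is square to the tool with its aperture at (600,123), so the yaw is about -0.35. Closer wrist views next.

```bash
python3 - <<'E'
from h import *
w=load('w2.png');V=np.array(w['view']);s=arm.state();q=s['ee_rot'];R=Ro.from_quat([q[1],q[2],q[3],q[0]]).as_matrix()
C=-V[:3,:3].T@V[:3,3]; off=R.T@(C-s['ee_pos']); fwd=R.T@V[2,:3]
print('cam in tool',off,'fwd',fwd,w['vertical_fov'])
np.save('camoff.npy',off)
def look(target,qt,dist,name):
    R=Ro.from_quat(np.array(qt)[[1,2,3,0]]).as_matrix()
    p=np.array(target)-R@(off+fwd*dist); print(name,p); arm.reach(p,qt); shot('wrist',name)
try: look([.607,-.228,.1],quat(-.35,.45),.2,'w3.png')
except arm.Unreachable as e: print('no',e)
for d in (.2,.24,.28):
  try: look([.455,-.205,.02],quat(.12,.0),d,'w4.png');break
  except arm.Unreachable as e: print('no',e)
a=cv2.imread('pics/w3.png');b=cv2.imread('pics/w4.png')
if b is None:b=a
cv2.imwrite('pics/w34.png',np.hstack([a[0:330,80:480],b[0:330,80:480]]))
E
```

```text
cam in tool [ 8.24301049e-02  1.56657175e-04 -1.78872391e-01] fwd [-2.87674072e-01 -4.57500230e-04  9.57728259e-01] 68.801471305792
w3.png [ 0.5807863  -0.21836189  0.10058301]
w4.png [ 0.43027594 -0.20791558  0.03267326]
```

View pics/w34.png

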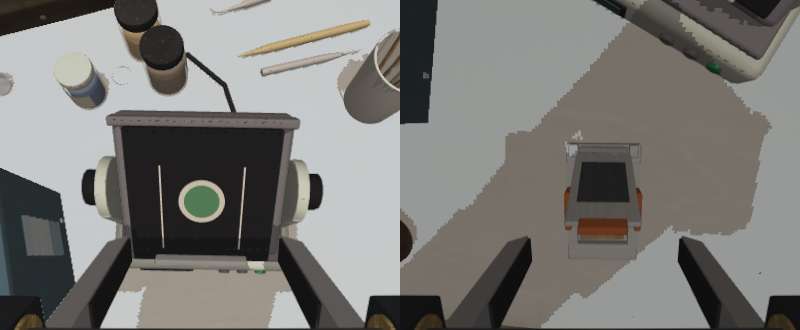

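w3 shows the aperture at crop (202,201), i.e. full-image (282,201), with the two white guide lines and the lip at row ~260. In w4 the carrier is at crop (603,205), the lid still open, and its tab at crop (603,228). I'll add two more views for triangulation and then measure features by mask.

```bash
cat > meas.py <<'E'
from h import *
def comps(m,amin,amax):
    k,l,st,ce=cv2.connectedComponentsWithStats(m,connectivity=8)
    return [(st[i],ce[i],(l==i).astype(np.uint8)) for i in range(1,k) if amin<=st[i,4]<=amax]
def meter(im,guess):
    hsv=cv2.cvtColor(im['color'],cv2.COLOR_RGB2HSV)
    g=cv2.inRange(hsv,(40,70,60),(85,255,255)); pg=proj(im,[guess])[0]
    c=min(comps(g,20,9000),key=lambda c:np.hypot(*(c[1]-pg)))
    return c[1],c[0]
def whites(im,c,thr=120,r=75):
    g=cv2.cvtColor(im['color'],cv2.COLOR_RGB2GRAY); g=cv2.inRange(g,thr,255)
    out=[]
    for st,ce,m in comps(g,12,900):
        w=max(st[2],st[3]); 
        if np.hypot(*(ce-c))<r:
            ys,xs=np.nonzero(m);p=np.c_[xs,ys].astype(np.float32)
            r_=cv2.minAreaRect(p); 
            if max(r_[1])>5*(min(r_[1])+.5):
                vx,vy,x0,y0=cv2.fitLine(p,2,0,.01,.01).ravel();t=(p-[x0,y0])@[vx,vy]
                e=np.array([[x0+vx*q,y0+vy*q] for q in(t.min(),t.max())]); out.append(e[np.argsort(e[:,1])].round(1).tolist()+[ce.round(1).tolist()])
    return out
def oranges(im,guess,r=90):
    hsv=cv2.cvtColor(im['color'],cv2.COLOR_RGB2HSV); m=cv2.inRange(hsv,(4,150,80),(17,255,255)); pg=proj(im,[guess])[0]
    return [(c[0].tolist(),c[1].round(1).tolist()) for c in comps(m,12,5000) if np.hypot(*(c[1]-pg))<r]
E
python3 - <<'E'
from meas import *
off=np.load('camoff.npy');fwd=np.array([-.2877,0,.9577])
def look(target,qt,dist,name):
    R=Ro.from_quat(np.array(qt)[[1,2,3,0]]).as_matrix(); p=np.array(target)-R@(off+fwd*dist)
    try: arm.reach(p,qt); shot('wrist',name)
    except arm.Unreachable as e: print('no',name,e)
p=arm.state()['ee_pos'];arm.line_to([p[0],p[1],.2],feed=.3)
look([.455,-.205,.02],quat(.12,.5),.32,'w6.png')
look([.607,-.228,.1],quat(-.35,.0),.27,'w5.png')
print(arm.state()['time_s'],arm.state()['ft_force'])
for n in('w1.png','w2.png','w3.png','w5.png','top0.png'):
    try: im=load(n)
    except Exception: continue
    c,st=meter(im,[.607,-.228,.1]); print(n,c.round(1),st,whites(im,c))
for n in('w1.png','w2.png','w4.png','w6.png','top0.png'):
    try: print(n,oranges(load(n),[.45,-.207,.04],110))
    except Exception as e: print(e)
a=load('w5.png')['color'][:330,80:480];b=load('w6.png')['color'][:330,80:480]
cv2.imwrite('pics/w56.png',np.hstack([a,b])[:,:,::-1])
E
```

```text
6.5417 [-0.60024634  0.11966712 -0.21823558]
w1.png [327.4  11.8] [317   0  22  25 444] [[[364.1000061035156, 2.0999999046325684], [352.1000061035156, 23.0], [358.1, 12.5]], [[307.20001220703125, 53.70000076293945], [331.1000061035156, 67.80000305175781], [319.1, 60.7]]]
w2.png [279.6 171.6] [271 164  18  16 228] [[[258.0, 160.0], [258.0, 172.0], [258.0, 166.0]], [[255.0, 205.39999389648438], [304.0, 206.8000030517578], [279.3, 206.1]]]
w3.png [281.2 201.2] [264 186  35  31 828] [[[238.6999969482422, 165.0], [243.0, 246.0], [240.8, 203.8]], [[324.70001220703125, 167.0], [318.70001220703125, 244.0], [321.8, 203.2]]]
w5.png [283.4 203. ] [271 196  26  15 300] [[[315.0, 195.0], [311.79998779296875, 216.0], [313.4, 205.2]], [[219.6999969482422, 203.0], [221.0, 219.0], [220.4, 211.3]]]
top0.png [275.8 206. ] [271 202  10   9  69] [[[256.79998779296875, 220.60000610351562], [283.20001220703125, 229.39999389648438], [269.7, 224.9]]]
w1.png [([267, 148, 3, 19, 56], [268.0, 157.2]), ([300, 149, 4, 19, 53], [301.5, 157.9]), ([276, 153, 19, 5, 91], [284.8, 154.9])]
w2.png [([313, 279, 10, 16, 45], [317.4, 286.4]), ([294, 287, 17, 11, 56], [302.0, 292.0]), ([284, 293, 10, 17, 50], [288.7, 300.9])]
w4.png [([244, 192, 5, 23, 59], [246.0, 200.1]), ([317, 193, 5, 21, 59], [319.4, 200.2]), ([258, 219, 50, 16, 754], [282.7, 226.5]), ([245, 227, 6, 3, 15], [247.7, 227.9])]
w6.png [([273, 173, 26, 5, 128], [285.7, 175.0]), ([262, 193, 4, 25, 96], [263.5, 205.0]), ([306, 194, 4, 24, 95], [307.5, 205.4])]
top0.png [([263, 274, 10, 3, 18], [267.4, 274.7]), ([278, 276, 3, 11, 12], [279.1, 280.7]), ([258, 279, 3, 12, 15], [259.3, 284.5])]
```

View pics/w56.png

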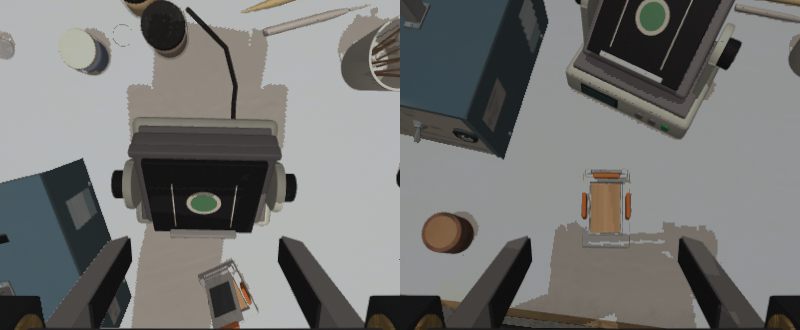

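w5 shows the aperture at crop (203,203) with both guide lines. w6 shows the aperture at crop (652,17), the cheeks at crop (584,205) and (628,205), and the tab at crop (606,175).

```bash
cat > m2.py <<'E'
from meas import *
def glines(im,c,R):
    g=cv2.cvtColor(im['color'],cv2.COLOR_RGB2GRAY)
    th=cv2.morphologyEx(g,cv2.MORPH_TOPHAT,np.ones((1,7),np.uint8))
    m=cv2.inRange(th,22,255); out=[]
    for st,ce,mm in comps(m,10,400):
        if st[3]<12 or np.hypot(*(ce-c))>R or abs(ce[0]-c[0])<.2*R: continue
        ys,xs=np.nonzero(mm);p=np.c_[xs,ys].astype(np.float32)
        if len(p)>4*st[3] : continue
        vx,vy,x0,y0=cv2.fitLine(p,2,0,.01,.01).ravel()
        f=lambda y:[round(float(x0+vx/vy*(y-y0)),1),float(y)]
        out.append([f(ys.min()),f(ys.max())])
    return out
E
python3 - <<'E'
from m2 import *
I={n:load(n+'.png') for n in('w1','w2','w3','w4','w5','w6','top0','side0')}
A={n:meter(I[n],[.607,-.228,.1])[0] for n in('w2','w3','w5','w6','top0')}
print(A['w6'])
for s in(('w3','w5'),('w3','w6'),('w5','w6'),('w2','w3','w5','w6'),('w2','w3','w5','w6','top0')):
    x,e=tri(*[(I[n],A[n]) for n in s]);print(s,x.round(4),np.round(e,4))
for n,R in(('w3',60),('w5',85),('w6',75),('w2',45)): print(n,glines(I[n],A[n],R))
T={'w1':[284.8,154.9],'w4':[282.7,226.5],'w6':[285.7,175.]}
x,e=tri(*[(I[n],T[n]) for n in T]);print('tab',x,e)
for n,a,b in(('w1',[268,157.2],[301.5,157.9]),('w6',[263.5,205],[307.5,205.4]),('w4',[246,200.1],[319.4,200.2]),('top0',[259.3,284.5],[279.1,280.7])):
    p=onz(I[n],[a,b],.022);d=p[0]-p[1];print(n,'mid',p.mean(0),'sep',np.linalg.norm(d),'yaw',np.arctan2(-d[0],d[1]))
print(tri((I['w1'],[268,157.2]),(I['w6'],[263.5,205])),tri((I['w1'],[301.5,157.9]),(I['w6'],[307.5,205.4])))
E
```

```text
[331.95563771  15.92421442]
('w3', 'w5') [ 0.6103 -0.2277  0.1041] [0.0001 0.0001]
('w3', 'w6') [ 0.6103 -0.2279  0.1039] [0.0001 0.0001]
('w5', 'w6') [ 0.6103 -0.2278  0.1039] [0.0001 0.0001]
('w2', 'w3', 'w5', 'w6') [ 0.6103 -0.2278  0.1039] [0.0002 0.0001 0.0001 0.0002]
('w2', 'w3', 'w5', 'w6', 'top0') [ 0.6106 -0.2277  0.104 ] [0.0005 0.0003 0.0002 0.0004 0.0012]
w3 [[[238.7, 165.0], [243.0, 247.0]], [[324.6, 166.0], [318.1, 249.0]]]
w5 [[[251.1, 184.0], [255.4, 226.0]], [[316.4, 185.0], [310.1, 227.0]], [[346.6, 204.0], [345.8, 221.0]], [[312.2, 263.0], [310.4, 274.0]]]
w6 [[[281.7, 0.0], [272.8, 26.0]], [[307.0, 0.0], [289.7, 46.0]], [[371.7, 0.0], [340.2, 69.0]]]
w2 [[[257.6, 152.0], [258.8, 198.0]], [[301.8, 153.0], [299.9, 199.0]]]
tab [ 0.46576802 -0.20369781  0.08509127] [0.00032086939875919363, 0.0002411077741383677, 8.323989992952988e-05]
w1 mid [ 0.45372151 -0.20478253  0.022     ] sep 0.04545119659273434 yaw 0.09700582146046127
w6 mid [ 0.45298669 -0.20505883  0.022     ] sep 0.045457102221990744 yaw 0.10743186323496094
w4 mid [ 0.4603559  -0.20436527  0.022     ] sep 0.04757161917110557 yaw 0.11502861652411826
top0 mid [ 0.45519688 -0.20500343  0.022     ] sep 0.04531434305237623 yaw 0.14412109454189323
(array([ 0.45110949, -0.18211739,  0.0191077 ]), [6.282065295503037e-05, 6.28206529549767e-05]) (array([ 0.45572902, -0.22761704,  0.0205242 ]), [0.00011062589612937985, 0.00011062589612940615])
```

```bash
python3 - <<'E'
from m2 import *
I={n:load(n+'.png') for n in('w2','w3','w5')}
L={'w3':[[238.7,165],[243,247],[324.6,166],[318.1,249]],'w5':[[251.1,184],[255.4,226],[316.4,185],[310.1,227]],'w2':[[257.6,152],[258.8,198],[301.8,153],[299.9,199]]}
S=np.array([.6103,-.2278,.1039])
for use in(('w3','w5'),('w3','w5','w2')):
    P=[]
    for i in range(4):
        x,e=tri(*[(I[n],L[n][i]) for n in use]);P.append(x);print(x.round(4),np.round(e,4))
    P=np.array(P);lt,lb,rt,rb=P;u=(lt+rt-lb-rb)/2;v=(lt+lb-rt-rb)/2
    print('len',np.linalg.norm(lt-lb),np.linalg.norm(rt-rb),'wid',np.linalg.norm(lt-rt),np.linalg.norm(lb-rb))
    n=np.linalg.svd(P-P.mean(0))[2][2];n*=np.sign(n[2]);print('n',n,'tilt',np.arccos(n[2]),'yaw n',np.arctan2(-n[1],-n[0]),'yaw u',np.arctan2(u[1],u[0]),'yaw v',np.arctan2(-v[0],v[1]),'pitch u',np.arcsin(u[2]/np.linalg.norm(u)),'seat off plane',n@(S-P.mean(0)),'u dot centre',(S-P.mean(0))@u/np.linalg.norm(u),(S-P.mean(0))@v/np.linalg.norm(v))
E
```

```text
[ 0.638  -0.2104  0.118 ] [0.0001 0.0001]
[ 0.5925 -0.1927  0.0841] [0.0001 0.0001]
[ 0.6193 -0.2593  0.1182] [0.0001 0.0001]
[ 0.5732 -0.2413  0.0831] [0.0001 0.0001]
len 0.059450660128651 0.060702535903859475 wid 0.05232561508241086 0.052235309641455216
n [-0.53815658  0.2026786   0.818113  ] tilt 0.6126744146070762 yaw n -0.3601870447040014 yaw u -0.3705721398132873 yaw v -0.37084399112903904 pitch u 0.6125918368893674 seat off plane -0.00033092054603498156 u dot centre 0.005776726956729155 -9.497300396900695e-05
[ 0.638  -0.2103  0.1179] [0.0001 0.0001 0.0001]
[ 0.5922 -0.1926  0.0832] [0.0003 0.0002 0.0003]
[ 0.6192 -0.2593  0.1176] [0.0003 0.0001 0.0003]
[ 0.5731 -0.2413  0.0826] [0.0001 0.0001 0.0001]
len 0.060055073807074276 0.06060056888555588 wid 0.05241388086900037 0.05234385300891001
n [-0.54067308  0.20221846  0.81656617] tilt 0.6153591630647803 yaw n -0.3579045877202965 yaw u -0.3700360623028592 yaw v -0.3707425919197208 pitch u 0.6153226734773243 seat off plane 3.5865381704121434e-06 u dot centre 0.006184161457241801 -5.238540263868333e-05
```

Seat pose: (0.6103, -0.2278, 0.1039), tilt 0.614, yaw -0.371, with guide lines 60 mm long and consistent. The carrier is at (0.4534, -0.2049), yaw 0.105, cheek spacing 45.5 mm as expected, and the lid is at about 1.21 rad. Next I close the lid along its arc with the shut fingers.

```bash
cat >> h.py <<'E'
CY=.105; C0=np.array([.4534,-.2049,0])
def car(x,z,y=0): return C0+[x*np.cos(CY)-y*np.sin(CY),x*np.sin(CY)+y*np.cos(CY),z]
E
python3 - <<'E'
from h import *
p=arm.state()['ee_pos'];arm.line_to([p[0],p[1],.2],feed=.3)
q=quat(CY); arm.reach(car(.05,.17),q); arm.clamp(10)
r=.062
def pt(th,cl=0): return car(.038-r*np.cos(th)+.008+cl,.0135+r*np.sin(th))
arm.line_to(pt(1.3,.012),feed=.2)
for th in np.linspace(1.2,.12,10):
    if arm.line_to(pt(th),feed=.12,max_force=12): print('stop',th,arm.state()['ft_force']);break
else:
    print(arm.line_to(pt(0)-[0,0,.003],feed=.04,max_force=6))
s=arm.state();print(s['ee_pos'],s['ft_force'],s['time_s'],pt(0))
arm.line_to(s['ee_pos']+[0,0,.15],feed=.3)
R=Ro.from_quat(np.array(q)[[1,2,3,0]]).as_matrix();off=np.load('camoff.npy')
arm.gripper_open()
qt=quat(CY,.3);R=Ro.from_quat(np.array(qt)[[1,2,3,0]]).as_matrix()
try: arm.reach(car(0,.02)-R@(off+np.array([-.2877,0,.9577])*.2),qt)
except arm.Unreachable as e: print('unreach',e)
shot('wrist','w7.png'); print(arm.state()['ee_pos'],arm.state()['time_s'])
E
```

```text
True
[ 0.43866814 -0.20727122  0.0134683 ] [-2.51953965  1.0424526   8.54349145] 12.225 [ 0.43748812 -0.20657691  0.0135    ]
[ 0.42823616 -0.20967645  0.026841  ] 14.9917
```

View pics/w7.png

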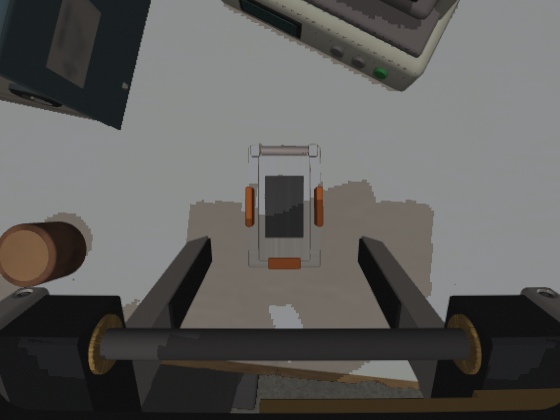

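The lid is shut: contact came at z = 13.5 mm, and the tab lies at (284,263) at the near end. Remeasuring the cheeks in this view, then grasping.

```bash
python3 - <<'E'
from meas import *
im=load('w7.png');o=oranges(im,[.453,-.205,.02],100);print(o)
ch=sorted([c for c in o if c[0][3]>1.5*c[0][2]],key=lambda c:c[1][0]);tab=[c for c in o if c[0][2]>1.5*c[0][3]][0]
p=onz(im,[ch[0][1],ch[-1][1]],.021);d=p[0]-p[1];yaw=np.arctan2(-d[0],d[1]);mid=p.mean(0)
t=onz(im,[tab[1]],.0115)[0];v=mid-t
print('mid',mid,'sep',np.linalg.norm(d),'yaw',yaw,'tab',t,'dist',np.linalg.norm(v[:2]),'yaw tab',np.arctan2(v[1],v[0]))
np.save('carrier.npy',[mid[0],mid[1],yaw])
E
```

```text
[([246, 187, 6, 39, 231], [248.5, 206.1]), ([316, 187, 7, 39, 238], [319.4, 205.6]), ([268, 258, 32, 11, 342], [283.9, 263.0])]
mid [ 0.45352973 -0.20523021  0.021     ] sep 0.04622104657613664 yaw 0.10996530321688802 tab [ 0.41478755 -0.2091811   0.0115    ] dist 0.03894311313716534 yaw tab 0.10162775865808318
```

```bash
cat > place.py <<'E'
from h import *
S=np.array([.6103,-.2278,.1039]);MY=-.371;T=.614
Q=quat(MY,T);R=Ro.from_quat(np.array(Q)[[1,2,3,0]]).as_matrix();u=R[:,0];n=-R[:,2]
G=.0045 # TCP height above carrier underside
def seat(dx=0,dz=0): return S+u*dx+n*(dz+G)
def loc(p): d=np.array(p)-S; return np.round([d@u*1e3,-d@R[:,1]*1e3,(d@n-G)*1e3],2)
def frc(f): return np.round([f@u,-f@R[:,1],f@n],2)
E
python3 - <<'E'
from place import *
x,y=.4534,-.2051;q=quat(.106)
p=arm.state()['ee_pos'];arm.line_to([p[0],p[1],.1],feed=.3)
arm.reach([x,y,.08],q);arm.line_to([x,y,G],feed=.12,max_force=8)
print(arm.state()['ee_pos']);arm.clamp(35);s=arm.state();print(s['opening'],s['grasp_force'],s['ee_pos'])
arm.line_to([x,y,.17],feed=.2);s=arm.state();print(s['opening'],s['grasp_force'],s['ft_force'])
arm.reach(seat(.012,.05),Q);arm.line_to(seat(.006,.02),feed=.15)
arm.dwell(.2);s=arm.state();print(loc(s['ee_pos']),frc(s['ft_force']),s['torque'],s['opening'],s['time_s'])
shot('wrist','w8.png');shot('side','s8.png')
a=cv2.imread('pics/w8.png');b=cv2.imread('pics/s8.png')[150:290,200:340]
cv2.imwrite('pics/p8.png',np.hstack([a[:,60:460],cv2.resize(b,(400,420))[:420]]))
E
```

```text
[ 0.45349331 -0.20558916  0.00506497]
0.04998394399164569 35.00018119812012 [ 0.45342021 -0.20510492  0.00451859]
0.04936184258610767 34.999258518218994 [-1.13227387  0.0257093  -3.28357957]
[ 7.25 -0.18 20.72] [-1.42 -0.51 -1.68] [0.24886574 0.55002796 0.00446012] 0.0499000355441499 19.6583
```

View pics/p8.png

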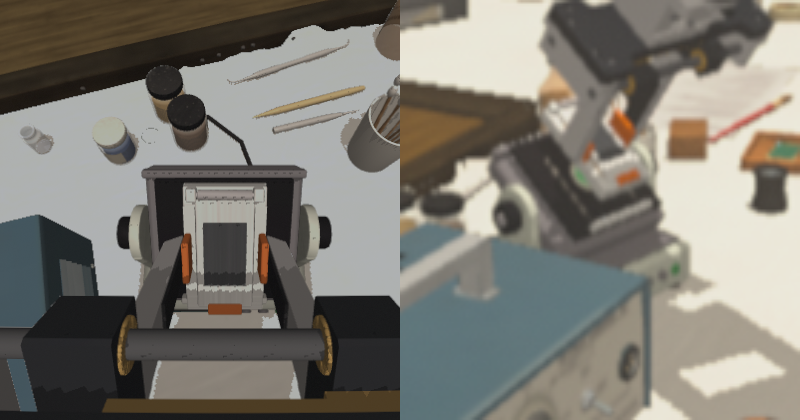

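The carrier is held square between the fingers over the plate, with its tab at crop (224,309) by the lip. I'll check its pitch and x offset in the hand, then lower it.

```bash
python3 - <<'E'
from place import *
from meas import oranges
im=load('w8.png');s=arm.state();q=s['ee_rot'];Rt=Ro.from_quat(np.array(q)[[1,2,3,0]]).as_matrix();p=s['ee_pos']
print('att err deg',np.degrees((Ro.from_matrix(R).inv()*Ro.from_matrix(Rt)).as_rotvec()).round(2))
for st,c in oranges(im,p,120):
    o,d=ray(im,[c]);o=Rt.T@(o-p);d=Rt.T@d[0]
    a=o+d*((-(.0115-G)-o[2])/d[2]); b=o+d*((-(.022-G)-o[2])/d[2])
    print(st,'at z11.5',(a*1e3).round(1),'at z22',(b*1e3).round(1))
g=cv2.cvtColor(im['color'],cv2.COLOR_RGB2GRAY)
E
```

```text
att err deg [-0.01  0.09 -0.01]
[241, 234, 10, 50, 348] at z11.5 [ -3.4 -24.1  -7. ] at z22 [  1.8 -22.6 -17.5]
[319, 234, 10, 50, 355] at z11.5 [-3.6 24.7 -7. ] at z22 [  1.7  23.2 -17.5]
[268, 304, 34, 10, 333] at z11.5 [-39.9   0.2  -7. ] at z22 [-32.4   0.2 -17.5]
```

```bash
python3 - <<'E'
from place import *
def rep(m):
    s=arm.state();print(m,loc(s['ee_pos']),frc(s['ft_force']),round(s['time_s'],2))
r=arm.line_to(seat(.003,.0015),feed=.04,max_force=3);arm.dwell(.15);rep(('down',r))
r=arm.line_to(seat(-.006,.0015),feed=.02,max_force=4);arm.dwell(.15);rep(('lip',r))
shot('wrist','w9.png');s=arm.state();np.save('s9.npy',np.r_[s['ee_pos'],s['ee_rot']])
E
```

```text
('down', False) [ 3.3  -0.04  1.61] [-1.97  0.4  -1.57] 20.52
('lip', True) [ 0.11 -0.25  1.62] [ 5.32 -0.22  0.39] 21.01
```

The lip was met at x = +0.1 mm, matching the vision estimate. Now pressing in steps.

```bash
python3 - <<'E'
from place import *
for dz in (.0005,-.0005,-.0015,-.0025,-.0035):
    r=arm.line_to(seat(0,dz),feed=.015,max_force=10);arm.dwell(.1)
    s=arm.state();print(r,loc(s['ee_pos']),frc(s['ft_force']),s['torque'].round(2),round(s['opening'],5),round(s['time_s'],2))
    if s['ft_force']@n>9: break
shot('wrist','w10.png')
E
```

```text
False [ 0.16 -0.11  0.44] [ 2.87 -0.07 -0.78] [-0.19 -0.32 -0.03] 0.04982 21.52
False [ 0.13 -0.04 -0.35] [ 2.78 -1.17  3.27] [-0.14 -0.24 -0.08] 0.0494 21.88
False [ 0.12 -0.05 -1.45] [ 2.18 -1.56  4.16] [-0.24 -0.27 -0.05] 0.05017 22.23
False [ 0.07 -0.06 -2.44] [ 3.64 -0.06  4.73] [-0.26 -0.25 -0.11] 0.04984 22.57
False [ 0.13 -0.07 -3.36] [ 2.53 -0.75  5.38] [-0.21 -0.24 -0.06] 0.04967 22.93
```

```bash
python3 - <<'E'
from place import *
shot('side','s10.png');shot('top','t10.png')
a=cv2.imread('pics/w9.png')[150:330,180:380];b=cv2.imread('pics/w10.png')[150:330,180:380];c=cv2.imread('pics/s10.png')[170:250,230:310];d=cv2.imread('pics/t10.png')[170:250,240:320]
z=lambda i,w,h:cv2.resize(i,(w,h),interpolation=cv2.INTER_CUBIC)
cv2.imwrite('pics/p10.png',np.vstack([np.hstack([z(a,400,360),z(b,400,360)]),np.hstack([z(c,240,240),z(d,240,240),np.zeros((240,320,3),np.uint8)])]))
from meas import oranges
for f in('w9.png','w10.png'):
    print(f,oranges(load(f),arm.state()['ee_pos'],120))
E
```

```text
w9.png [([241, 234, 10, 50, 348], [245.1, 258.1]), ([319, 234, 10, 50, 361], [323.7, 258.4]), ([268, 304, 34, 10, 334], [284.4, 308.5])]
w10.png [([241, 234, 10, 50, 348], [245.2, 258.1]), ([319, 234, 10, 50, 358], [323.8, 258.2]), ([268, 304, 34, 10, 334], [284.4, 308.5])]
```

View pics/p10.png

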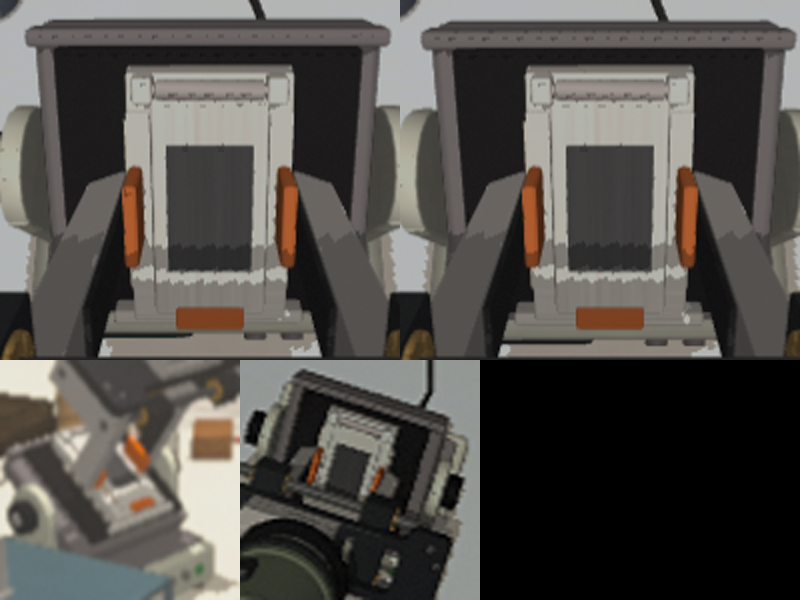

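The tab sits on the lip side, the carrier hasn't slipped in the hand (blob positions identical before and after), and the plate has moved with it. I'll check flushness by the contact moment, averaging pressed against just off.

```bash
cat > mom.py <<'E'
from place import *
left=-R[:,1]
def avg(N=12):
    F=[];M=[];P=[]
    for _ in range(N):
        arm.dwell(.02);s=arm.state();F.append(s['ft_force']);M.append(s['torque']);P.append(s['ee_pos'])
    F,M=np.array(F),np.array(M);return F.mean(0),M.mean(0),np.mean(P,0),M.std(0)
def show(m,a):
    f,t=a[0],a[1];print(m,loc(a[2]),'F',frc(f),'M(u,left,n)',np.round([t@u,t@left,t@n],3),'sd',a[3].round(3),round(arm.state()['time_s'],2))
E
python3 - <<'E'
from mom import *
show('pressed',avg())
arm.line_to(seat(.0005,.0015),feed=.03);show('off',avg())
arm.line_to(seat(.0005,-.002),feed=.03);show('on2',avg())
arm.line_to(seat(.0005,-.004),feed=.03);show('on4',avg())
E
```

```text
pressed [ 0.12 -0.06 -3.35] F [ 2.18 -0.96  5.87] M(u,left,n) [-0.164 -0.299  0.02 ] sd [0.023 0.03  0.026] 23.27
off [0.16 0.12 1.34] F [ 3.07 -0.17 -0.17] M(u,left,n) [-0.002 -0.244  0.015] sd [0.023 0.028 0.028] 23.79
on2 [ 0.14  0.19 -1.98] F [1.29 0.67 4.37] M(u,left,n) [ 0.138 -0.124  0.013] sd [0.039 0.023 0.039] 24.26
on4 [ 0.13  0.19 -4.02] F [0.5  0.67 6.33] M(u,left,n) [ 0.185 -0.037  0.017] sd [0.022 0.029 0.024] 24.71
```

```bash
cat >> mom.py <<'E'
def comp(a): return np.r_[[a[0]@v for v in(u,left,n)],[a[1]@v for v in(u,left,n)]]
def qd(d): return quat(MY,T+d)
E
python3 - <<'E'
from mom import *
arm.line_to(seat(.003,.003),feed=.03);arm.dwell(.1);f=avg(30);show('free',f)
for d in(0,.02,-.02):
    arm.line_to(seat(.003,.002),feed=.03,attitude=qd(d))
    arm.line_to(seat(.0025,-.0022),feed=.03);arm.dwell(.1);a=avg(25);show(d,a)
    D=comp(a)-comp(f);h=.215
    print('   x of contact mm',-(D[4]+h*D[0])/D[2]*1e3,'y',(D[3]-h*D[1])/D[2]*1e3,'Fn',D[2])
    arm.line_to(seat(.003,.002),feed=.03)
E
```

```text
free [2.45 0.05 2.78] F [-1.73  0.11 -2.52] M(u,left,n) [ 0.041  0.585 -0.019] sd [0.025 0.032 0.028] 25.71
0 [ 3.29 -0.01 -1.93] F [-0.82  0.99  4.43] M(u,left,n) [ 0.286  0.258 -0.   ] sd [0.023 0.076 0.034] 26.77
   x of contact mm 19.239056632225697 y 7.91921637938893 Fn 6.943857327188975
0.02 [ 2.39  0.03 -2.08] F [-2.76 -0.17  4.77] M(u,left,n) [ 0.002  1.088 -0.028] sd [0.029 0.031 0.029] 28.12
   x of contact mm -38.645109503105516 y 2.8614476566715226 Fn 7.286751959127254
-0.02 [ 2.95  0.08 -1.99] F [-0.73  1.29  4.94] M(u,left,n) [0.33  0.089 0.011] sd [0.037 0.059 0.034] 29.47
   x of contact mm 37.75339804433598 y 4.876831672850184 Fn 7.46088525525691
```

The contact centre moves from +38 mm to -39 mm over ±0.02 rad and is at +19 mm with no correction, so +0.005 rad is flush. Final placing: touch the lip, then press.

```bash
python3 - <<'E'
from mom import *
d=.005
arm.line_to(seat(.003,.002),feed=.03,attitude=qd(d));arm.dwell(.1);f=avg(20);show('free',f)
r=arm.line_to(seat(-.005,.001),feed=.02,max_force=3);show(('lip',r),avg(5))
p=arm.state()['ee_pos'];x=loc(p)[0]/1e3
arm.line_to(seat(x-.0003,-.0034),feed=.03);arm.dwell(.3);a=avg(25);show('press',a)
D=comp(a)-comp(f);print('x',-(D[4]+.215*D[0])/D[2]*1e3,'y',(D[3]-.215*D[1])/D[2]*1e3,'Fn',D[2],arm.state()['grasp_force'],arm.state()['opening'])
w=shot('wrist','w11.png')
b=cv2.imread('pics/w11.png');cv2.imwrite('pics/p11.png',cv2.resize(b[120:340,150:420],(800,600),interpolation=cv2.INTER_CUBIC))
E
```

```text
free [ 2.88 -0.02  1.91] F [-1.66  0.1  -2.24] M(u,left,n) [ 0.027  0.576 -0.026] sd [0.034 0.031 0.031] 30.44
('lip', True) [ 0.06 -0.19  1.53] F [3.22 0.76 0.03] M(u,left,n) [ 0.1   -0.308 -0.011] sd [0.023 0.055 0.007] 30.83
press [ 0.11 -0.08 -3.24] F [ 1.17 -0.11  5.47] M(u,left,n) [-0.    -0.001 -0.006] sd [0.035 0.039 0.025] 31.88
x -4.065042447127972 y 2.4922272575496414 Fn 7.711770213576571 35.00153303146362 0.049497724432435
```

View pics/p11.png

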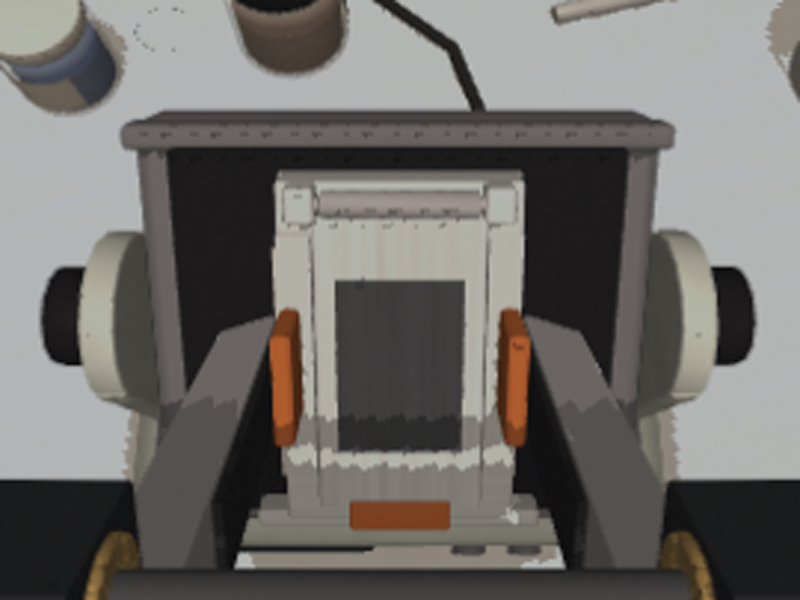

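The picture shows the carrier flat and centred on the plate (carrier columns 275–523, plate 167–628) with its end against the lip. The contact is central at 7.7 N. I'll press slightly further and hand in.

```bash
python3 - <<'E'
from mom import *
arm.line_to(seat(0,-.0040),feed=.02);arm.dwell(.3);show('final',avg(10));print(arm.hand_in())
E
```

```text
final [ 0.1  -0.08 -3.87] F [ 0.32 -0.43  6.28] M(u,left,n) [-0.04   0.066 -0.002] sd [0.03  0.033 0.023] 32.64
the job is handed in; nothing more can be done
None
```

I handed the job in at about 33 s: the lid is shut, and the carrier is held flush and centred on the meter plate, its end against the lip, with the plate pressed in an estimated 3–4 mm at about 8.5 N; I saw no sign that the head's tilt had shifted, though I didn't measure it again.

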